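# Stone the weld fixture's copper strip and close its top plate

## Task

Take the orange-handled sprung stoning block from its tray, press it with light, steady pressure on the copper strip of the weld fixture at the yellow-marked end, and, kept lengthwise and centred on the strip, sweep it right along to the other end without lifting it on the way. Put the block back flat in its tray and let go; then lower the red-handled top plate gently and level onto the fixture's two guide pins until it lies flush on the base, and let go. Leave the other things on the bench where they are.

Things in the scene. Friction and masses are not known exactly. Their poses are not given: they have to be found in the camera images.
- fixture: fixed lower half of a weld fixture: dark steel block 220 x 140 mm (x, y) on a blue foot 230 x 150 mm; its flat top is 40 mm above the bench. Origin: centre of the underside. A copper strip 200 x 36 mm is let in flush along the middle of the top, along the fixture's x; its -x end, nearest the robot, is marked with yellow paint. Two brass guide pins stand on the top
- pin_a (a point): foot of a guide pin, on the fixture's top at its own (x, y) = (+85, +46) mm: brass, 14 mm in diameter, 40 mm tall, the last 10 mm tapered
- pin_b (a point): foot of the other, equal guide pin, diagonally opposite at (-85, -46) mm
- strip_start (a point): middle of the yellow-marked end of the copper strip, on the top surface; the sweep begins with the stone's end level with this end of the strip, that is with the stone's centre 40 mm in from here
- strip_finish (a point): middle of the unmarked end of the copper strip, on the top surface
- block: loose sprung stoning block, handle 0.18 to 0.30 kg, sole 0.18 kg. Origin: centre of the stone's underside while the spring is extended (it moves with the handle); x lengthwise, z up. Below, a grey stone sole 80 x 50 x 24 mm (x, y, z); above a gap, an aluminium plate 72 x 46 mm (z 36 to 44 mm); on it an orange grip 70 mm long (x), 26 mm wide (y), z 44 to 88 mm
- block_grip (a point): centre of the block's orange grip, 68 mm above the block's origin
- sole_face (a point): centre of the underside of the stone sole (moves with the stone)
- sole (a joint): how far the sole is pushed up towards the grip against its spring: 0 extended to 0.010 m at the hard stop. The spring pushes with 4.9 N at 0 plus 0.7 N per mm: about 8.4 N at 5 mm, 12 N at 10 mm
- tray: fixed shallow blue tray, the block's place: 135 x 95 mm (x, y), walls 18 mm high and 5 mm thick, floor 5 mm thick. Origin: centre of the underside. Its length lies along its x
- stand: fixed pair of pale wooden rails, 30 mm high, 160 mm long, 82 mm wide over all, on which the plate lies at the start. Origin: centre of the underside
- plate: loose aluminium top plate 210 x 124 x 8 mm (x, y, z), 0.55 to 0.75 kg. Origin: centre of the underside. Holes 18.5 mm in diameter at own (x, y) = (+85, +46) and (-85, -46) mm: it fits the pins with its x along the fixture's x, either way round. On top, a bridge handle: red bar 90 mm long (x), 22 mm wide (y), z 38 to 60 mm, on two posts
- plate_grip (a point): centre of the plate's red handle bar, 48 mm above the plate's underside
- channel: bystander: loose folded sheet-steel channel 160 x 70 x 31 mm; origin under its centre
- can: bystander: loose can with a yellow label, 60 mm in diameter, 110 mm high; origin under its centre
- wrench: bystander: loose wrench 170 mm long; origin near its middle
- mug: bystander: loose blue mug, 76 mm in diameter, 90 mm high; origin under its centre
- tape: bystander: loose grey ring of tape core, 100 mm in diameter, 25 mm high; origin under its centre
- hammer: bystander: loose hammer 260 mm long; origin near its middle
There are look-alikes about, which are no part of the job. Leave any purple look-alike of the plate alone.

How it is judged:
By the outcome, as a careful person would: the job done as asked, in the order asked, and still so for the second after the job is handed in, with the robot touching nothing.
It also fails if it takes over 72 s, if anything falls off the work surface, if the arm or the gripper's body presses on something with over 40 N, if the wrist force passes 120 N, or if a joint passes its speed limit or range.

## Robot

A 6-joint arm with a two-finger parallel gripper is mounted at the origin on the work surface. World frame = base frame: x ahead of the robot, y to its left, z up, the work surface at z = 0. Lengths are in m, angles in degrees, forces in N, time in s.
With the tool pointing down it reaches from about 0.3 to 0.75 m from the base axis. Payload 8.5 kg.
Tool frame: the origin (TCP) lies between the finger pads; the fingertips stand 17 mm ahead of it and the grasp point (between the pads) lies 2 mm behind it; z points along the fingers, y is the direction in which the jaws open and shut (so a half turn about z gives the same grasp; the last joint's range is limited). The gripper opens to 85 mm and grips with 20 to 120 N. Pads are 22 mm wide; open, the fingers measure 114 mm over their backs; the gripper's body (76 mm by 85 mm) begins 54 mm behind the grasp point. The pads swing forward as they close: fully open they stand 13 mm farther back than shut.
Start: joints at [-78.799, 21.807, 74.336, -0, 83.858, -12.336], TCP at [0.22, -0.504, 0.248] pointing down, gripper open.
Joint ranges: [-178.18, 178.18], [-50.72, 133.34], [12.68, 142.11], [-81.47, 261.47], [9.98, 163.14], [-165.26, 165.26]. Speed limits (degrees/s): [136.94, 136.94, 180, 180, 180, 180].

## Interface

Orientations are given as a 3x3 rotation matrix whose columns are the frame's x, y, z axes.
In Python, from rig import readout, eyes, env gives the robot as it stands.
- The arm moves only by the tool arm_command, never from a script. Its argument "rows" is text: rows parted by semicolons, each of 7 numbers parted by spaces: the closure, from 0 (fully open) to 1 (shut), then the shift along the tool's x, y, z in mm, then the turn, a rotation vector about the tool's x, y, z in degrees. In form: grip dx dy dz rx ry rz; .... A call has 1 to 5 rows; each row shifts and turns the commanded pose from where the row before left it, along the tool's axes as they then stand; what a row does not reach is not made up. A row lasts 1/12 s, in which the tool goes at most 41.7 mm and 7.16 degrees, less where a joint would pass 70% of its speed; a pose out of reach is approached as far as the arm can. A call with a gripper value outside its range is refused whole. The fingers move at their own pace and stop on an object; "squeeze" is the grip in N (left out, the last holds). Time passes only in rows, so rows that do not move let the fingers close. It gives the time, the measured TCP pose, the force and the opening at its end, in the units of the state.
- readout.observe(): the state, without advancing time (a new reading comes with each control period).
- eyes.get_image(name): name is "scene" or "top"; returns the picture (480x640x3 uint8, red, green, blue); there is no depth.
- eyes.camera_model(name): a dict with "mtx" (3x3 intrinsics, pixels), "k1" (the pictures are not rectified: a ray, as slopes to the right and down, at radius r is drawn at 1 + k1 r^2 times it, then the intrinsics apply), "view" (4x4, takes a point from world to camera coordinates). Camera axes: x right, y up, looking along -z (the intrinsics and any distortion apply to the point x, -y, -z); pixel columns grow to the right and rows downward; lengths in m; the calibration is good to about 2 mm. A picture is of the moment at which its call begins. camera_model takes no time and is no camera call.
- env.close_job(): hands the job in, once; it reports no verdict.
The state is a dict: "time_s": time; "q": joint angles; "qvel": joint speeds; "joint_efforts": joint torques, N m; "position": TCP position; "tool_rot": TCP orientation; "ft_force": force on the tool from outside, world axes, zero at the start; "wrist_torque": the same for the moment, N m; "grip_width": finger opening in m.
Only numpy, scipy, OpenCV 4.12 (cv2) and the standard library are available. Lean on these libraries where they do the work, as an engineer would, in place of code of your own. Each camera call takes 0.05 s, during which the arm holds its last target. There are 200 camera calls.

## Working session

There is one attempt and no reset: what is moved stays moved. The work goes in short steps, Python scripts to look and compute and a tool call to move; the robot and the scene stay as the last step left them, time stands still between calls to the robot, and variables do not carry over. Pictures are saved under pics/ and viewed, about 8 in all and at most 12, crops included, and the job is handed in when it is done.

Besides the shell and the picture viewer there is one more tool, called after "Emit:" in YAML: its name, and indented under it one key for each argument. arm_command: Moves the arm, as the interface text tells. Its arguments: {"type":"object","properties":{"rows":{"type":"string"},"squeeze":{"type":"number"}},"required":["rows"]}

```bash
ls; mkdir -p pics; python3 - <<'E'
from rig import readout, eyes, env
import cv2,numpy as np
for n in("scene","top"):
    cv2.imwrite(f"pics/{n}0.png",cv2.cvtColor(eyes.get_image(n),cv2.COLOR_RGB2BGR))
    m=eyes.camera_model(n);print(n,np.round(m["mtx"],1).tolist(),m["k1"],np.round(m["view"],3).tolist())
s=readout.observe();print({k:np.round(v,3).tolist() for k,v in s.items()})
E
```

```text
pics
scene [[623.8, 0.0, 325.2], [0.0, 623.8, 234.4], [0.0, 0.0, 1.0]] -0.06137952170752303 [[0.833, 0.553, -0.006, -0.412], [-0.385, 0.587, 0.712, 0.125], [0.398, -0.591, 0.702, -1.929], [0.0, 0.0, 0.0, 1.0]]
top [[537.6, 0.0, 322.0], [0.0, 537.6, 246.9], [0.0, 0.0, 1.0]] -0.16688905023001963 [[0.019, -1.0, 0.014, -0.027], [0.985, 0.021, 0.171, -0.494], [-0.171, 0.011, 0.985, -1.591], [0.0, 0.0, 0.0, 1.0]]
{'time_s': 0.1, 'q': [-78.797, 21.836, 74.379, 0.002, 83.86, -12.337], 'qvel': [-0.02, -0.051, -0.12, 0.031, 0.004, -0.022], 'joint_efforts': [0.003, -44.922, -23.166, -0.0, 0.004, 0.0], 'position': [0.22, -0.504, 0.248], 'tool_rot': [[0.917, 0.399, -0.0], [0.399, -0.917, 0.001], [0.0, -0.001, -1.0]], 'ft_force': [0.405, -0.327, 0.115], 'wrist_torque': [0.046, 0.025, -0.04], 'grip_width': 0.086}
```

View pics/top0.png

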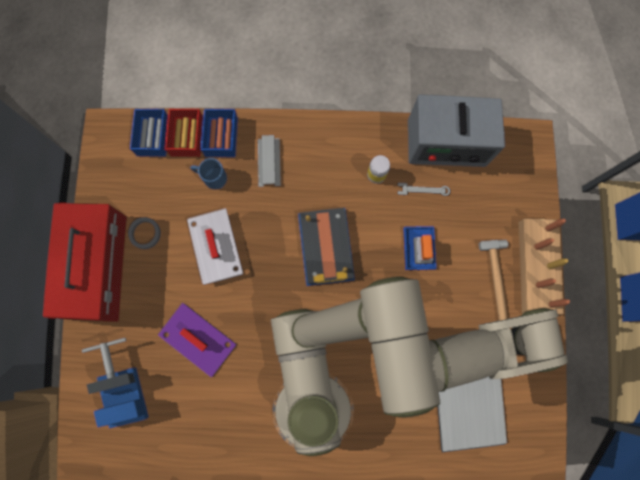

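View pics/scene0.png

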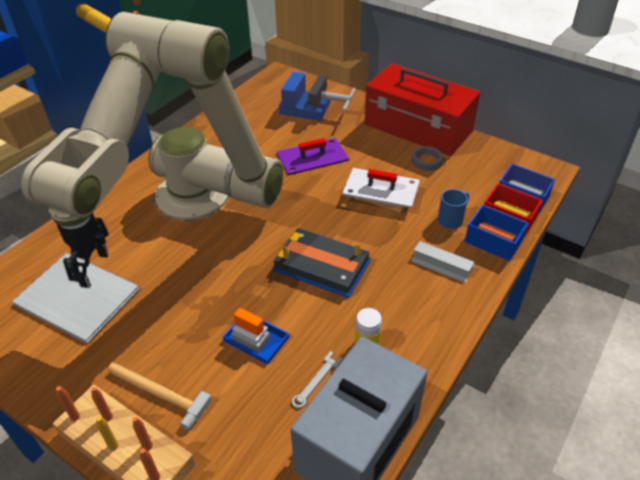

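```bash
cat > h.py <<'E'
import cv2,numpy as np
from rig import readout, eyes, env
from scipy.optimize import least_squares
F=np.diag([1.,-1,-1])
def cam(n):
    m=eyes.camera_model(n);V=np.array(m["view"]);return np.array(m["mtx"]),np.array([m["k1"],0,0,0.]),F@V[:3,:3],F@V[:3,3]
def proj(n,P):
    K,d,R,t=cam(n);return cv2.projectPoints(np.asarray(P,float).reshape(-1,1,3),cv2.Rodrigues(R)[0],t,K,d)[0].reshape(-1,2)
def toplane(n,uv,z):
    K,d,R,t=cam(n);p=cv2.undistortPoints(np.asarray(uv,float).reshape(-1,1,2),K,d).reshape(-1,2)
    D=np.c_[p,np.ones(len(p))]@R;C=-R.T@t;return C+D*((z-C[2])/D[:,2])[:,None]
def img(n,save=None):
    a=cv2.cvtColor(eyes.get_image(n),cv2.COLOR_RGB2BGR)
    if save:cv2.imwrite(f"pics/{save}.png",a)
    return a
def pose(x,y,yaw,P,z=0):
    c,s=np.cos(np.radians(yaw)),np.sin(np.radians(yaw));P=np.asarray(P,float)
    return P@np.array([[c,s,0],[-s,c,0],[0,0,1]])+[x,y,z]
def box(a,b,z0=0,z1=0):
    return np.array([[sx*a/2,sy*b/2,z] for z in(z0,z1) for sx,sy in((-1,-1),(1,-1),(1,1),(-1,1))])
E
python3 - <<'E'
import cv2,numpy as np
t=cv2.imread("pics/top0.png");s=cv2.imread("pics/scene0.png")
def c(i,x,y,w,h,W,H):return cv2.resize(i[y:y+h,x:x+w],(W,H),interpolation=cv2.INTER_CUBIC)
a=np.vstack([np.hstack([c(t,180,200,80,90,267,300),c(t,285,200,80,90,266,300),c(t,385,205,80,90,267,300)]),
np.hstack([c(s,335,160,95,107,267,300),c(s,265,220,115,130,266,300),c(s,215,295,80,90,267,300)])])
cv2.imwrite("pics/crop1.png",a)
E
```

```text
(no output)
```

View pics/crop1.png

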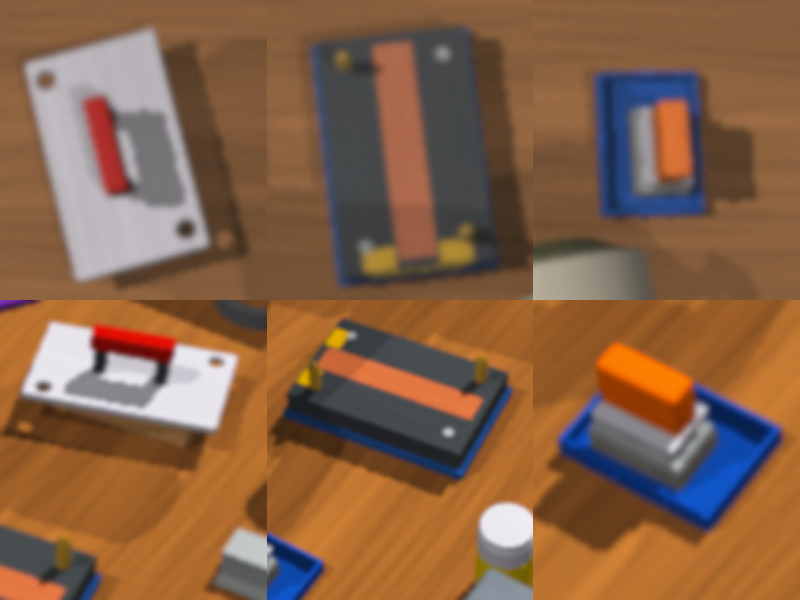

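```bash
cat >> h.py <<'E'
def mask(a,lo,hi,roi):
    x,y,w,h=roi;m=np.zeros(a.shape[:2],np.uint8)
    m[y:y+h,x:x+w]=cv2.inRange(cv2.cvtColor(a,cv2.COLOR_BGR2HSV),np.array(lo),np.array(hi))[y:y+h,x:x+w]
    n,l,st,_=cv2.connectedComponentsWithStats(m);k=1+np.argmax(st[1:,4]);return (l==k).astype(np.uint8)
def feat(c,draw=False):
    M=cv2.moments(c.astype(np.float32).reshape(-1,1,2));a=.5*np.arctan2(2*M["mu11"],M["mu20"]-M["mu02"])
    return np.array([M["m10"]/M["m00"],M["m01"]/M["m00"],a]),M["m00"]
def hull(m):
    u=cv2.resize(m*255,None,fx=4,fy=4,interpolation=cv2.INTER_LINEAR);c=max(cv2.findContours((u>127).astype(np.uint8),0,1)[0],key=cv2.contourArea)
    return (cv2.convexHull(c).reshape(-1,2)+.5)/4-.5
def fit(obs,P,x0,z=0,w=15):
    # obs: list of (cam, mask hull); solves x,y,yaw
    def r(p):
        o=[]
        for n,H in obs:
            f,_=feat(H);g,_=feat(cv2.convexHull(proj(n,pose(*p,P,z)).astype(np.float32)));d=f-g
            d[2]=(d[2]+np.pi/2)%np.pi-np.pi/2;d[2]*=w;o+=list(d)
        return np.array(o)
    s=least_squares(r,x0,x_scale=[.01,.01,5]);p=s.x
    ar=[round(feat(H)[1]/feat(cv2.convexHull(proj(n,pose(*p,P,z)).astype(np.float32)))[1],2) for n,H in obs]
    return p,np.round(r(p),2),ar
ORANGE=((5,170,120),(16,255,255))
E
python3 - <<'E'
from h import *
t=cv2.imread("pics/top0.png");s=cv2.imread("pics/scene0.png")
H=lambda a:cv2.cvtColor(a,cv2.COLOR_BGR2HSV)
for n,a,pts in(("top",t,dict(copper=(326,240),wood=(360,330),grip=(427,247),white=(205,225),red=(212,244),tray=(410,250),foot=(311,240),sole=(417,250))),("scene",s,dict(copper=(320,252),wood=(200,260),grip=(248,322),white=(360,195),red=(383,176),tray=(270,350)))):
    print(n,{k:H(a)[v[1],v[0]].tolist() for k,v in pts.items()})
for n,a,roi in(("top",t,(385,205,80,90)),("scene",s,(215,295,80,90))):pass
# approx positions
for k,uv,z in(("plate",(212,245),.038),("fixture",(327,245),.04),("tray",(420,248),.01)):print(k,toplane("top",[uv],z).round(3))
E
```

```text
top {'copper': [9, 141, 173], 'wood': [22, 39, 119], 'grip': [11, 191, 216], 'white': [150, 6, 172], 'red': [1, 194, 171], 'tray': [110, 179, 114], 'foot': [100, 10, 74], 'sole': [150, 4, 143]}
scene {'copper': [10, 181, 226], 'wood': [14, 187, 98], 'grip': [12, 255, 186], 'white': [130, 11, 218], 'red': [1, 243, 128], 'tray': [109, 235, 202]}
plate [[0.493 0.32  0.038]]
fixture [[ 0.501 -0.032  0.04 ]]
tray [[ 0.503 -0.323  0.01 ]]
```

```bash
cat > m1.py <<'E'
from h import *
t=cv2.imread("pics/top0.png");s=cv2.imread("pics/scene0.png")
def go(name,P,x0,sp,z=0):
    obs=[]
    for n,a,lo,hi,roi in sp:
        obs.append((n,hull(mask(a,lo,hi,roi))));cv2.polylines(a2[n],[np.round(obs[-1][1]*3).astype(int)],1,(0,255,0))
    for o in [[q] for q in obs]+([obs] if len(obs)>1 else []):
        p,r,ar=fit(o,P,x0,z);print(name,[q[0] for q in o],p.round(4).tolist(),r.tolist(),ar)
a2={"top":cv2.resize(t,None,fx=3,fy=3),"scene":cv2.resize(s,None,fx=3,fy=3)}
go("strip",box(.2,.036,.04,.04),[.5,-.03,3],[("top",t,(4,110,90),(14,255,255),(305,205,42,75)),("scene",s,(5,130,120),(13,255,255),(285,235,80,55))])
go("grip",box(.07,.026,.044,.088),[.5,-.32,0],[("top",t,(6,120,90),(16,255,255),(405,220,40,50)),("scene",s,(5,200,100),(16,255,255),(225,305,50,35))],.005)
go("tray",box(.135,.095,0,.018),[.5,-.32,0],[("top",t,(100,110,40),(120,255,255),(395,220,50,60)),("scene",s,(100,110,40),(120,255,255),(215,310,80,55))])
go("plate",box(.21,.124,.03,.038),[.49,.32,15],[("top",t,(0,0,115),(180,30,255),(185,200,70,90)),("scene",s,(0,0,140),(180,60,255),(335,160,95,60))])
go("bar",box(.09,.022,.068,.09),[.49,.32,15],[("top",t,(0,130,60),(5,255,255),(200,222,25,45)),("scene",s,(0,150,60),(6,255,255),(360,165,45,25))])
cv2.imwrite("pics/ov.png",np.vstack([a2["top"][590:890,540:1340],cv2.resize(a2["scene"],(0,0),fx=.8,fy=.8)[380:680,500:1300]*1]))
E
python3 m1.py
```

```text
strip ['top'] [0.5017, -0.03, 3.0] [-0.54, 0.04, -1.26] [1.08]
strip ['scene'] [0.5003, -0.0285, 3.0] [0.46, 0.04, -1.02] [1.15]
strip ['top', 'scene'] [0.5012, -0.0286, 3.0] [-0.09, -0.1, -1.26, 0.19, -0.14, -1.02] [1.07, 1.15]
grip ['top'] [0.5, -0.32, 0.0] [6.37, -15.04, -16.87] [2.57]
grip ['scene'] [0.4909, -0.3267, 0.0] [-0.35, -0.33, -1.06] [0.92]
grip ['top', 'scene'] [0.5, -0.32, 0.0] [6.37, -15.04, -16.87, -5.07, -0.12, -1.02] [2.57, 0.92]
tray ['top'] [0.5, -0.32, 0.0] [0.48, -1.09, -0.53] [0.94]
tray ['scene'] [0.5, -0.32, 0.0] [1.27, 3.12, -2.82] [0.87]
tray ['top', 'scene'] [0.5, -0.32, 0.0] [0.48, -1.09, -0.53, 1.27, 3.12, -2.82] [0.94, 0.87]
plate ['top'] [0.4908, 0.3124, 15.0] [-0.36, -0.16, -0.61] [1.03]
plate ['scene'] [0.4897, 0.3188, 15.0] [-0.54, 0.23, -0.2] [1.01]
plate ['top', 'scene'] [0.4905, 0.3144, 15.0] [0.28, -0.27, -0.61, -0.05, -0.65, -0.21] [1.03, 1.01]
bar ['top'] [0.4893, 0.3131, 15.5848] [0.01, -0.42, -0.64] [0.77]
bar ['scene'] [0.49, 0.32, 15.0] [-0.76, 0.92, -0.22] [0.88]
bar ['top', 'scene'] [0.4905, 0.3136, 15.0] [0.16, -0.0, -0.8, 0.14, -0.26, -0.23] [0.77, 0.88]
```

View pics/ov.png

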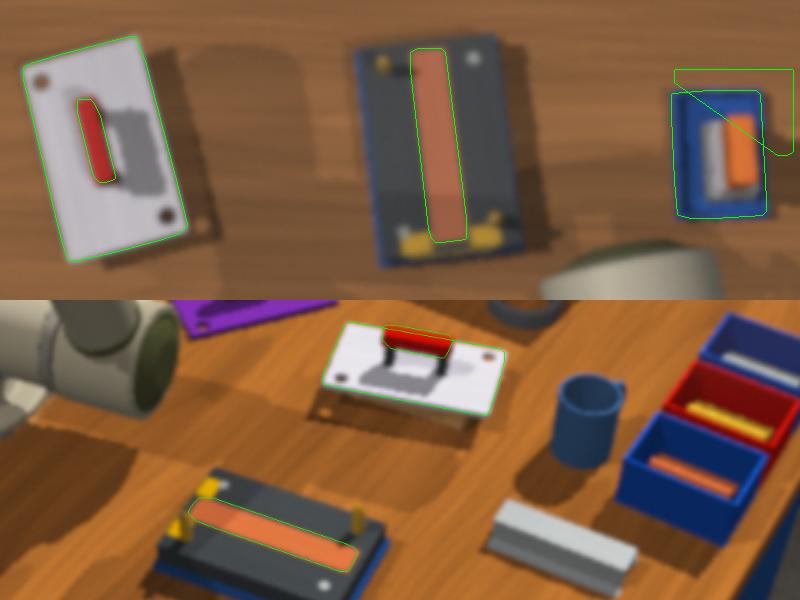

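```bash
sed -i 's/^    s=least_squares.*/    x0=np.asarray(x0,float);S=np.array([.01,.01,5]);s=least_squares(lambda u:r(x0+(u-1)*S),np.ones(3),diff_step=.02);p=x0+(s.x-1)*S/' h.py
sed -i 's/t,(6,120,90),(16,255,255),(405,220,40,50)/t,(6,130,140),(16,255,255),(405,220,35,50)/; s/(0,130,60),(5/(0,100,60),(8/' m1.py; python3 m1.py
```

```text
strip ['top'] [0.5015, -0.0282, 7.7561] [0.0, -0.0, -0.0] [1.08]
strip ['scene'] [0.5018, -0.0281, 7.829] [0.0, -0.0, 0.0] [1.15]
strip ['top', 'scene'] [0.5017, -0.0282, 7.7748] [0.03, 0.05, 0.0, 0.05, 0.0, -0.01] [1.08, 1.15]
grip ['top'] [0.4963, -0.3306, 5.6129] [0.0, 0.0, 0.0] [0.79]
grip ['scene'] [0.4897, -0.3264, 3.8908] [0.0, -0.0, -0.0] [0.91]
grip ['top', 'scene'] [0.4928, -0.3286, 4.7751] [0.65, -1.12, -0.22, -0.46, -1.16, 0.24] [0.79, 0.9]
tray ['top'] [0.5035, -0.3216, 1.9669] [-0.0, -0.0, 0.0] [0.94]
tray ['scene'] [0.5089, -0.3257, 14.9345] [0.0, -0.0, -0.0] [0.86]
tray ['top', 'scene'] [0.5062, -0.3237, 6.365] [-0.66, 0.84, 1.15, 0.28, 1.0, -1.57] [0.94, 0.86]
plate ['top'] [0.4913, 0.3136, 17.249] [0.0, 0.0, -0.0] [1.03]
plate ['scene'] [0.4889, 0.317, 16.6223] [-0.0, 0.0, -0.0] [1.01]
plate ['top', 'scene'] [0.4905, 0.3146, 17.2196] [0.32, -0.25, -0.01, -0.05, -0.61, 0.07] [1.03, 1.01]
bar ['top'] [0.4921, 0.314, 17.6871] [-0.0, -0.0, 0.0] [0.86]
bar ['scene'] [0.4903, 0.315, 16.3385] [-0.0, -0.0, 0.0] [0.88]
bar ['top', 'scene'] [0.4914, 0.3141, 17.3232] [0.06, -0.24, -0.1, -0.17, -0.27, 0.16] [0.86, 0.88]
```

Emit:
arm_command:
  rows: "0 0 0 0 0 0 6.3;0 0 0 0 0 0 6.3;0 0 0 0 0 0 6.3;0 28.5 -15.4 0 0 0 0;0 28.5 -15.4 0 0 0 0"

```text
time_s: 0.52
position: [0.2737, -0.4689, 0.2478]
tool_rot: [[0.997, 0.077, -0.0], [0.077, -0.997, 0.001], [-0.0, -0.001, -1.0]]
ft_force: [0.1, -0.4, -0.4]
grip_width: 0.0853
```

Emit:
arm_command:
  rows: "0 28.5 -15.4 12 0 0 0;0 28.5 -15.4 12 0 0 0;0 28.5 -15.4 12 0 0 0;0 28.5 -15.4 12 0 0 0;0 28.5 -15.4 12 0 0 0"

```text
time_s: 0.93
position: [0.4109, -0.3794, 0.1875]
tool_rot: [[0.997, 0.081, -0.0], [0.081, -0.997, 0.0], [-0.0, -0.0, -1.0]]
ft_force: [0.6, -0.1, -0.7]
grip_width: 0.0853
```

Emit:
arm_command:
  rows: "0 28.5 -15.4 12 0 0 0;0 28.5 -15.4 12 0 0 0;0 28.5 -15.4 10 0 0 0;0 0 0 0 0 0 0;0 0 0 0 0 0 0"

```text
time_s: 1.35
position: [0.4919, -0.3265, 0.1533]
tool_rot: [[0.997, 0.084, -0.002], [0.084, -0.997, 0.001], [-0.001, -0.001, -1.0]]
ft_force: [-0.6, 0.1, -0.1]
grip_width: 0.0856
```

```bash
cat > st.py <<'E'
from h import *
def st(tx=None,ty=None,tz=None,tyaw=None):
    s=readout.observe();R=np.array(s["tool_rot"]);p=np.array(s["position"]);yaw=np.degrees(np.arctan2(R[1,0],R[0,0]))
    print("t",round(s["time_s"],2),"p",p.round(4),"yaw",yaw.round(2),"zax",R[:,2].round(4),"F",np.round(s["ft_force"],1),"w",round(s["grip_width"],4),"q6",round(s["q"][5],1))
    if tx is not None:
        y=tyaw if tyaw is not None else yaw;c,si=np.cos(np.radians(y)),np.sin(np.radians(y));d=np.array([tx,ty,tz])-p
        print("turn rz",round(yaw-y,2),"then shift mm",(1000*np.array([c*d[0]+si*d[1],si*d[0]-c*d[1],-d[2]])).round(1))
    return p,yaw
E
python3 - <<'E'
from st import *
st(.4925,-.3285,.15,4.5)
t=img("top","top1");s=img("scene","scene1")
def c(i,x,y,w,h,W,H):return cv2.resize(i[y:y+h,x:x+w],(W,H),interpolation=cv2.INTER_CUBIC)
cv2.imwrite("pics/c2.png",np.hstack([c(t,380,190,90,120,400,533),c(s,200,260,90,120,400,533)]))
E
```

```text
t 1.35 p [ 0.4919 -0.3265  0.1533] yaw 4.79 zax [-0.0015  0.0013 -1.    ] F [-0.6  0.1 -0.1] w 0.0856 q6 40.2
turn rz 0.29 then shift mm [0.4 2.1 3.3]
```

View pics/c2.png

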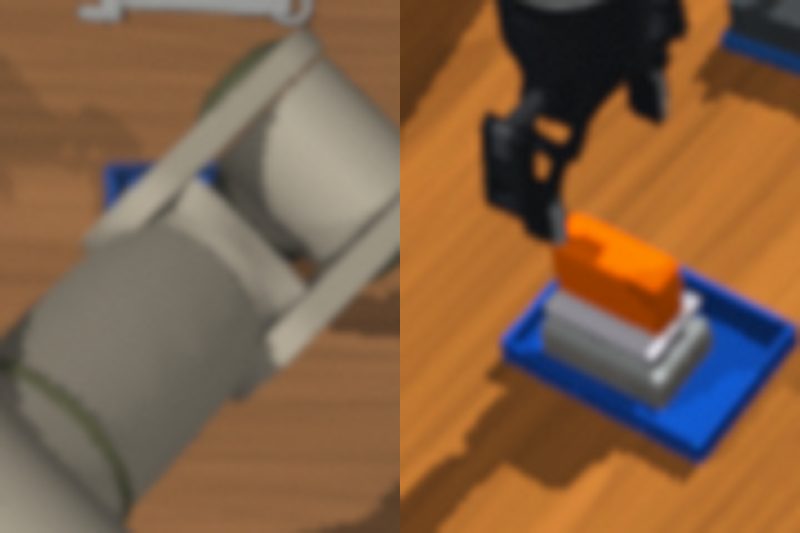

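Emit:
arm_command:
  rows: "0 0.4 2.1 20 0 0 0;0 0 0 20 0 0 0;0 0 0 20 0 0 0;0 0 0 13 0 0 0;0 0 0 7 0 0 0"
  squeeze: 40

```text
time_s: 1.87
position: [0.4905, -0.3304, 0.0732]
tool_rot: [[0.997, 0.079, -0.001], [0.079, -0.997, 0.001], [-0.001, -0.001, -1.0]]
ft_force: [-0.1, 0.7, -0.8]
grip_width: 0.0853
```

Emit:
arm_command:
  rows: "0.5 0 0 0 0 0 0;0.8 0 0 0 0 0 0;1 0 0 0 0 0 0;1 0 0 0 0 0 0;1 0 0 0 0 0 0"

```text
time_s: 2.28
position: [0.492, -0.33, 0.0752]
tool_rot: [[0.997, 0.081, 0.001], [0.081, -0.997, -0.001], [0.001, 0.001, -1.0]]
ft_force: [0.5, -1.0, 1.8]
grip_width: 0.0256
```

Emit:
arm_command:
  rows: "1 0 0 0 0 0 0;1 0 0 0 0 0 0;1 0 0 0 0 0 0;1 0 0 0 0 0 0;1 0 0 0 0 0 0"

```text
time_s: 2.7
position: [0.4921, -0.3301, 0.0746]
tool_rot: [[0.997, 0.081, 0.001], [0.081, -0.997, -0.001], [0.001, 0.001, -1.0]]
ft_force: [-0.1, -1.7, 2.3]
grip_width: 0.0258
```

```bash
python3 -c "
from st import *
st()"
```

```text
t 2.7 p [ 0.4921 -0.3301  0.0746] yaw 4.64 zax [ 7.e-04 -9.e-04 -1.e+00] F [-0.1 -1.7  2.3] w 0.0258 q6 40.1
```

Emit:
arm_command:
  rows: "1 0 0 -12 0 0 0;1 0 0 -20 0 0 0;1 0 0 -24 0 0 0;1 0 0 -24 0 0 0;1 0 0 -20 0 0 -3.2"

```text
time_s: 3.12
position: [0.4915, -0.3292, 0.1747]
tool_rot: [[0.991, 0.136, -0.001], [0.136, -0.991, 0.002], [-0.001, -0.002, -1.0]]
ft_force: [0.9, -0.3, -5.4]
grip_width: 0.0256
```

Emit:
arm_command:
  rows: "1 -1 -20 0 0 0 0;1 -1 -30 0 0 0 0;1 -1 -33 0 0 0 0;1 -1 -33 0 0 0 0;1 -1 -33 0 0 0 0"

```text
time_s: 3.53
position: [0.4654, -0.1809, 0.1733]
tool_rot: [[0.991, 0.136, -0.002], [0.136, -0.991, 0.002], [-0.002, -0.002, -1.0]]
ft_force: [0.7, 0.5, -4.6]
grip_width: 0.0256
```

Emit:
arm_command:
  rows: "1 -1 -33 0 0 0 0;1 -1 -33 0 0 0 0;1 -1 -33 0 0 0 0;1 -1 -30 0 0 0 0;1 -0.5 -20 0 0 0 0"

```text
time_s: 3.95
position: [0.44, -0.033, 0.1735]
tool_rot: [[0.991, 0.137, -0.003], [0.137, -0.991, 0.002], [-0.003, -0.002, -1.0]]
ft_force: [0.2, -0.4, -4.0]
grip_width: 0.0257
```

Emit:
arm_command:
  rows: "1 0 0 15 0 0 0;1 0 0 10 0 0 0;1 0 0 0 0 0 0;1 0 0 0 0 0 0"

```text
time_s: 4.28
position: [0.4412, -0.0356, 0.1488]
tool_rot: [[0.991, 0.136, -0.002], [0.136, -0.991, 0.001], [-0.002, -0.001, -1.0]]
ft_force: [-0.2, -0.1, -2.9]
grip_width: 0.0252
```

```bash
python3 - <<'E'
from st import *
st(.4423,-.0363,.15,7.8)
t=img("top","top3");s=img("scene","scene3")
def c(i,x,y,w,h,W,H):return cv2.resize(i[y:y+h,x:x+w],(W,H),interpolation=cv2.INTER_CUBIC)
cv2.imwrite("pics/c3.png",np.hstack([c(t,280,190,80,120,400,600),c(s,250,170,80*5//4,120,400,480) if 0 else cv2.resize(s[190:300,260:333],(400,600),interpolation=cv2.INTER_CUBIC)]))
E
```

```text
t 4.28 p [ 0.4412 -0.0356  0.1488] yaw 7.84 zax [-0.0024  0.001  -1.    ] F [-0.2 -0.1 -2.9] w 0.0252 q6 62.2
turn rz 0.04 then shift mm [ 1.   0.9 -1.2]
```

View pics/c3.png

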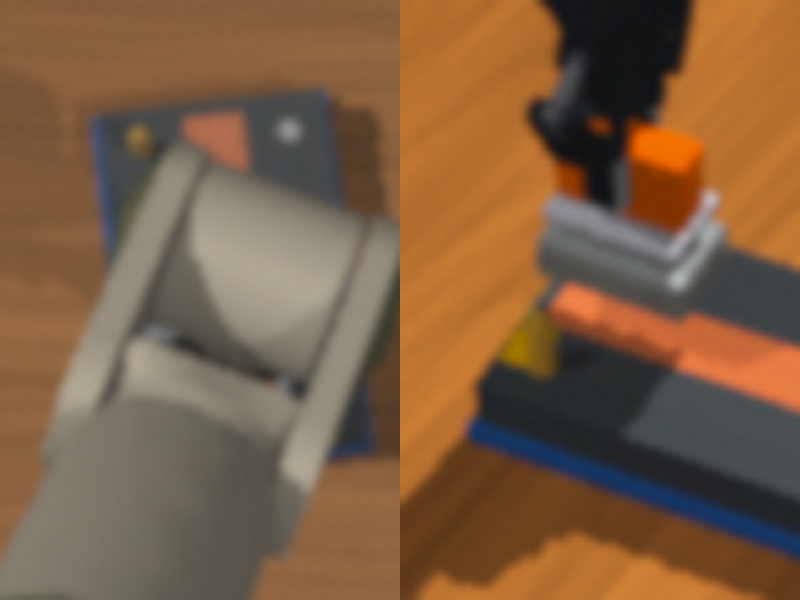

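```bash
python3 - <<'E'
from st import *
p,yaw=st()
uv=np.array([[145,205],[272,250],[317,195]])+.5;uv=uv/[400/73,600/110]+[260,190]-.5
L=np.array([[-36,-23,44],[36,-23,44],[36,23,44]])/1000
f=lambda q:(proj("scene",pose(q[0],q[1],yaw,L,q[2]))-uv).ravel()
s=least_squares(f,[p[0],p[1],p[2]-.07],x_scale=.01);print("origin",s.x.round(4),"res",s.fun.round(1), "expected z",p[2]-.0696)
g=lambda q:(proj("scene",pose(q[0],q[1],yaw,L,p[2]-.0696))-uv).ravel()
s=least_squares(g,p[:2],x_scale=.01);d=s.x-p[:2];a=np.radians(yaw);print("fixed z:",s.x.round(4),"along",np.cos(a)*d[0]+np.sin(a)*d[1],"lat",-np.sin(a)*d[0]+np.cos(a)*d[1],s.fun.round(1))
# orange visible in mask right part: grip +x,-y edge & +x,+y
print(proj("scene",pose(.5017,-.0282,7.8,[[-.1,-.018,.04],[-.1,.018,.04]]))) 
E
```

```text
t 4.38 p [ 0.4418 -0.036   0.1495] yaw 7.81 zax [-1.e-04  1.e-04 -1.e+00] F [-0.6 -1.3 -4.2] w 0.0254 q6 62.2
origin [0.4173 0.0009 0.0372] res [-0.   0.4  0.3  0.1 -0.3 -0.5] expected z 0.0799480011519508
fixed z: [ 0.4436 -0.0346] along 0.0019694893800535477 lat 0.001114468980695135 [-0.7  0.3  0.5  0.3  0.2 -0.7]
[[285.70753327 248.17850074]
 [291.88516975 239.76518271]]
```

Emit:
arm_command:
  rows: "1 -1 0.5 10 0 0 0;1 0 0 10 0 0 0;1 0 0 8 0 0 0;1 0 0 6 0 0 0;1 0 0 2 0 0 0"

```text
time_s: 4.8
position: [0.4407, -0.0365, 0.1127]
tool_rot: [[0.991, 0.136, -0.001], [0.136, -0.991, 0.0], [-0.001, -0.001, -1.0]]
ft_force: [-1.0, -0.3, -4.6]
grip_width: 0.026
```

Emit:
arm_command:
  rows: "1 0 0 1 0 0 0;1 0 0 1 0 0 0;1 0 0 1 0 0 0;1 0 0 1 0 0 0;1 0 0 0 0 0 0"

```text
time_s: 5.22
position: [0.4411, -0.0365, 0.1098]
tool_rot: [[0.991, 0.136, 0.001], [0.136, -0.991, -0.0], [0.001, 0.001, -1.0]]
ft_force: [-2.4, -0.5, 2.8]
grip_width: 0.0256
```

```bash
python3 - <<'E'
from st import *
for i in range(3):
    st(.4423,-.0363,.1046,7.8); s=img("scene","scene4")
E
```

```text
t 5.22 p [ 0.4411 -0.0365  0.1098] yaw 7.84 zax [ 1.e-03 -4.e-04 -1.e+00] F [-2.4 -0.5  2.8] w 0.0256 q6 62.0
turn rz 0.04 then shift mm [ 1.2 -0.1  5.2]
t 5.27 p [ 0.4411 -0.0365  0.1098] yaw 7.84 zax [ 9.e-04 -4.e-04 -1.e+00] F [-1.   0.2  2.4] w 0.0255 q6 62.0
turn rz 0.04 then shift mm [ 1.2 -0.1  5.2]
t 5.32 p [ 0.4411 -0.0365  0.1098] yaw 7.84 zax [ 1.e-03 -4.e-04 -1.e+00] F [-1.6  0.5  2.8] w 0.0259 q6 62.0
turn rz 0.04 then shift mm [ 1.2 -0.1  5.2]
```

Emit:
arm_command:
  rows: "1 0 0 1 0 0 0;1 0 0 1 0 0 0;1 0 0 1 0 0 0;1 0 0 1.5 0 0 0;1 0 0 0 0 0 0"

```text
time_s: 5.78
position: [0.4411, -0.0365, 0.1048]
tool_rot: [[0.991, 0.136, 0.001], [0.136, -0.991, -0.0], [0.001, 0.0, -1.0]]
ft_force: [-0.3, 0.1, 6.4]
grip_width: 0.0252
```

```bash
python3 - <<'E'
from st import *
for i in range(3):
    st(.4423,-.0363,.1046,7.8); s=img("scene","scene5")
cv2.imwrite("pics/c5.png",cv2.resize(s[190:300,260:400],(700,550),interpolation=cv2.INTER_CUBIC))
E
```

```text
t 5.78 p [ 0.4411 -0.0365  0.1048] yaw 7.84 zax [ 6.e-04 -2.e-04 -1.e+00] F [-0.3  0.1  6.4] w 0.0252 q6 62.0
turn rz 0.04 then shift mm [ 1.3 -0.1  0.2]
t 5.83 p [ 0.4411 -0.0365  0.1049] yaw 7.84 zax [ 6.e-04 -2.e-04 -1.e+00] F [-0.9  0.9  6.8] w 0.0258 q6 62.0
turn rz 0.04 then shift mm [ 1.3 -0.1  0.3]
t 5.88 p [ 0.4411 -0.0365  0.105 ] yaw 7.83 zax [ 6.e-04 -2.e-04 -1.e+00] F [-1.1  0.5  6.3] w 0.0253 q6 62.0
turn rz 0.03 then shift mm [ 1.2 -0.1  0.4]
```

View pics/c5.png

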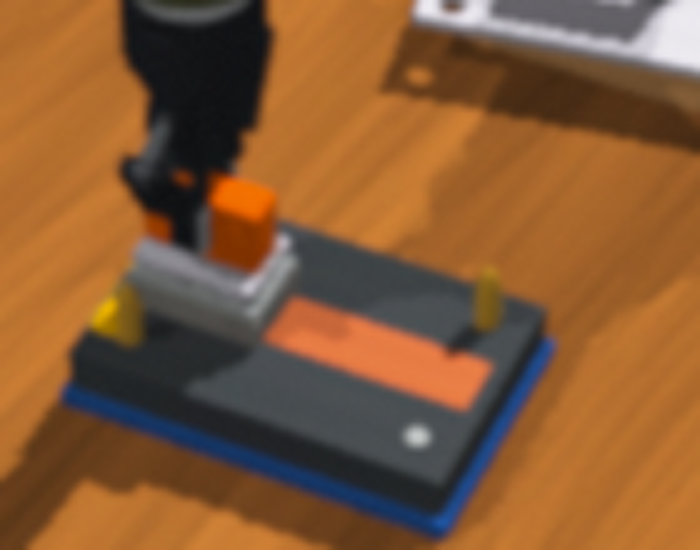

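```bash
python3 - <<'E'
from h import *
uv=np.array([[258,342],[297,278],[465,410],[493,362],[262,338],[297,297]])
w=toplane("scene",(uv+.5)/5+[260,190]-.5,.04)
a=np.radians(7.8);d=w[:,:2]-[.5017,-.0282]
print(np.c_[d[:,0]*np.cos(a)+d[:,1]*np.sin(a),-d[:,0]*np.sin(a)+d[:,1]*np.cos(a)].round(4))
E
```

```text
[[-0.0205 -0.0209]
 [-0.0229  0.0314]
 [ 0.1    -0.0179]
 [ 0.0995  0.02  ]
 [-0.0199 -0.0173]
 [-0.0164  0.0184]]
```

Emit:
arm_command:
  rows: "1 2 0 0 0 0 0;1 3 0 0 0 0 0;1 4 0 0 0 0 0;1 4 0 0 0 0 0;1 4 0 0 0 0 0"

```text
time_s: 6.35
position: [0.4569, -0.0341, 0.1046]
tool_rot: [[0.991, 0.137, -0.002], [0.137, -0.991, 0.0], [-0.002, -0.0, -1.0]]
ft_force: [-6.4, 0.7, 6.3]
grip_width: 0.0252
```

Emit:
arm_command:
  rows: "1 4 0 0 0 0 0;1 4 0 0 0 0 0;1 4 0 0 0 0 0;1 4 0 0 0 0 0;1 4 0 0 0 0 0"

```text
time_s: 6.77
position: [0.4767, -0.0313, 0.1046]
tool_rot: [[0.991, 0.137, -0.003], [0.137, -0.991, 0.0], [-0.003, -0.0, -1.0]]
ft_force: [-6.1, -0.4, 6.9]
grip_width: 0.0256
```

Emit:
arm_command:
  rows: "1 4 0 0 0 0 0;1 4 0 0 0 0 0;1 4 0 0 0 0 0;1 4 0 0 0 0 0;1 4 0 0 0 0 0"

```text
time_s: 7.18
position: [0.4965, -0.0286, 0.1047]
tool_rot: [[0.991, 0.137, -0.003], [0.137, -0.991, 0.0], [-0.003, -0.0, -1.0]]
ft_force: [-6.2, -0.6, 5.6]
grip_width: 0.0256
```

Emit:
arm_command:
  rows: "1 4 0 0 0 0 0;1 4 0 0 0 0 0;1 4 0 0 0 0 0;1 4 0 0 0 0 0;1 4 0 0 0 0 0"

```text
time_s: 7.6
position: [0.5164, -0.0259, 0.1047]
tool_rot: [[0.991, 0.137, -0.003], [0.137, -0.991, -0.0], [-0.002, -0.0, -1.0]]
ft_force: [-6.2, -0.5, 6.6]
grip_width: 0.0256
```

Emit:
arm_command:
  rows: "1 4 0 0 0 0 0;1 4 0 0 0 0 0;1 4 0 0 0 0 0;1 4 0 0 0 0 0;1 4 0 0 0 0 0"

```text
time_s: 8.02
position: [0.5362, -0.0232, 0.1047]
tool_rot: [[0.991, 0.137, -0.002], [0.137, -0.991, -0.0], [-0.002, -0.0, -1.0]]
ft_force: [-5.5, -0.6, 6.4]
grip_width: 0.0256
```

Emit:
arm_command:
  rows: "1 4 0 0 0 0 0;1 4 0 0 0 0 0;1 4 0 0 0 0 0;1 4 0 0 0 0 0;1 4 0 0 0 0 0"

```text
time_s: 8.43
position: [0.556, -0.0205, 0.1047]
tool_rot: [[0.991, 0.137, -0.002], [0.137, -0.991, -0.0], [-0.002, -0.0, -1.0]]
ft_force: [-6.2, 0.5, 6.7]
grip_width: 0.0261
```

Emit:
arm_command:
  rows: "1 3 0 0 0 0 0;1 2 0 0 0 0 0;1 0 0 0 0 0 0;1 0 0 0 0 0 0"

```text
time_s: 8.77
position: [0.5612, -0.0198, 0.1048]
tool_rot: [[0.991, 0.137, -0.001], [0.137, -0.991, -0.0], [-0.001, -0.0, -1.0]]
ft_force: [-4.7, -0.3, 6.3]
grip_width: 0.0252
```

```bash
python3 - <<'E'
from st import *
for i in range(2):
    st(.5611,-.0201,.1046,7.8); s=img("scene","scene6")
t=img("top","top6")
cv2.imwrite("pics/c6.png",np.hstack([cv2.resize(s[190:290,270:370],(400,400),interpolation=cv2.INTER_CUBIC),cv2.resize(t[190:290,280:380],(400,400),interpolation=cv2.INTER_CUBIC)]))
E
```

```text
t 8.77 p [ 0.5612 -0.0198  0.1048] yaw 7.85 zax [-1.4e-03 -1.0e-04 -1.0e+00] F [-4.7 -0.3  6.3] w 0.0252 q6 68.1
turn rz 0.05 then shift mm [-0.2  0.2  0.2]
t 8.82 p [ 0.5612 -0.0198  0.1048] yaw 7.84 zax [-1.2e-03 -1.0e-04 -1.0e+00] F [-3.  -0.1  6.1] w 0.0258 q6 68.1
turn rz 0.04 then shift mm [-0.2  0.2  0.2]
```

View pics/c6.png

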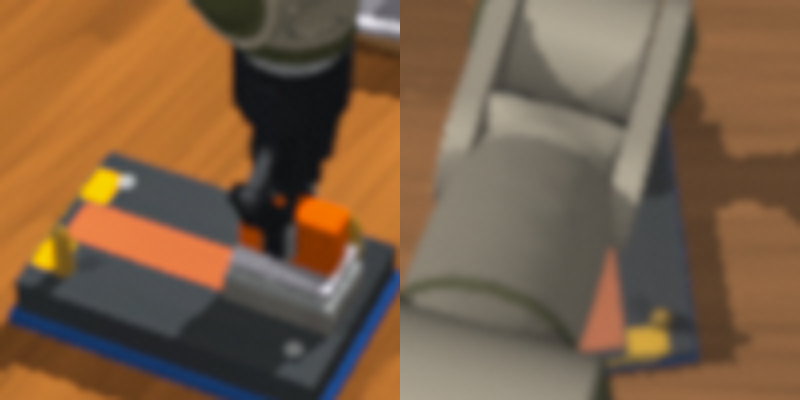

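Emit:
arm_command:
  rows: "1 0 0 -3 0 0 0;1 0 0 -8 0 0 0;1 0 0 -20 0 0 0;1 0 0 -22 0 0 0;1 0 0 -18 0 0 3.9"

```text
time_s: 9.33
position: [0.5617, -0.0197, 0.1767]
tool_rot: [[0.998, 0.069, -0.001], [0.069, -0.998, 0.0], [-0.001, -0.0, -1.0]]
ft_force: [0.7, -0.3, -3.9]
grip_width: 0.0255
```

Emit:
arm_command:
  rows: "1 -6 20 0 0 0 0;1 -8 30 0 0 0 0;1 -9 33 0 0 0 0;1 -9 33 0 0 0 0;1 -9 33 0 0 0 0"

```text
time_s: 9.75
position: [0.5304, -0.1725, 0.1754]
tool_rot: [[0.998, 0.069, -0.001], [0.069, -0.998, 0.001], [-0.001, -0.001, -1.0]]
ft_force: [1.7, -0.7, -3.8]
grip_width: 0.0258
```

Emit:
arm_command:
  rows: "1 -9 33 0 0 0 0;1 -9 33 0 0 0 0;1 -9 33 0 0 0 0;1 -9 30 0 0 0 0;1 -7 23 0 0 0 0"

```text
time_s: 10.17
position: [0.4976, -0.3282, 0.1752]
tool_rot: [[0.998, 0.067, -0.001], [0.067, -0.998, 0.001], [-0.001, -0.001, -1.0]]
ft_force: [0.7, -0.0, -4.4]
grip_width: 0.0255
```

Emit:
arm_command:
  rows: "1 0 0 20 0 0 0;1 0 0 25 0 0 0;1 0 0 20 0 0 0;1 0 0 10 0 0 0;1 0 0 0 0 0 0"

```text
time_s: 10.58
position: [0.4977, -0.3251, 0.0983]
tool_rot: [[0.998, 0.069, -0.004], [0.069, -0.998, 0.004], [-0.003, -0.004, -1.0]]
ft_force: [0.1, 1.1, -5.3]
grip_width: 0.0252
```

```bash
python3 - <<'E'
from st import *
st(.498,-.326,.0748,4)
s=img("scene","scene7");t=img("top","top7")
cv2.imwrite("pics/c7.png",cv2.resize(s[280:380,200:300],(500,500),interpolation=cv2.INTER_CUBIC))
E
```

```text
t 10.58 p [ 0.4977 -0.3251  0.0983] yaw 3.93 zax [-0.0037  0.0038 -1.    ] F [ 0.1  1.1 -5.3] w 0.0252 q6 41.5
turn rz -0.07 then shift mm [ 0.2  1.  23.5]
```

View pics/c7.png

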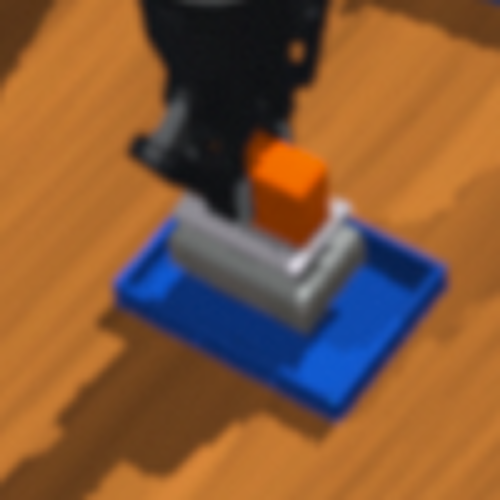

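Block hangs just above the tray, within the walls with room (tray corners about px (223,339), (268,363), (289,334)). Lower and check force.

Emit:
arm_command:
  rows: "1 0 1 8 0 0 0;1 0 0 7 0 0 0;1 0 0 4 0 0 0;1 0 0 3 0 0 0;1 0 0 1 0 0 0"

```text
time_s: 11.1
position: [0.4985, -0.3267, 0.0773]
tool_rot: [[0.998, 0.069, -0.0], [0.069, -0.998, 0.001], [-0.0, -0.001, -1.0]]
ft_force: [0.6, 0.2, -4.7]
grip_width: 0.0256
```

Emit:
arm_command:
  rows: "1 0 0 0 0 0 0;1 0 0 0 0 0 0"

```text
time_s: 11.27
position: [0.4988, -0.327, 0.078]
tool_rot: [[0.998, 0.069, 0.0], [0.069, -0.998, -0.0], [0.0, 0.0, -1.0]]
ft_force: [-0.3, 0.8, -4.2]
grip_width: 0.0254
```

Emit:
arm_command:
  rows: "1 0 0 1 0 0 0;1 0 0 1 0 0 0;1 0 0 0.7 0 0 0;1 0 0 0 0 0 0;1 0 0 0 0 0 0"

```text
time_s: 11.68
position: [0.4987, -0.3269, 0.0754]
tool_rot: [[0.998, 0.069, 0.0], [0.069, -0.998, -0.0], [0.0, 0.0, -1.0]]
ft_force: [-0.2, 0.9, -1.2]
grip_width: 0.0257
```

Emit:
arm_command:
  rows: "1 0 0 0.4 0 0 0;0.6 0 0 0 0 0 0;0.3 0 0 0 0 0 0;0 0 0 0 0 0 0;0 0 0 0 0 0 0"

```text
time_s: 12.1
position: [0.4988, -0.327, 0.0748]
tool_rot: [[0.998, 0.069, 0.0], [0.069, -0.998, -0.0], [0.0, 0.0, -1.0]]
ft_force: [-0.4, -0.7, 0.4]
grip_width: 0.0691
```

Emit:
arm_command:
  rows: "0 0 0 0 0 0 0;0 0 0 -10 0 0 0;0 0 0 -25 0 0 0;0 0 0 -33 0 0 -6.6;0 0 0 -33 0 0 -6.6"

```text
time_s: 12.52
position: [0.4984, -0.3266, 0.1773]
tool_rot: [[0.954, 0.3, -0.001], [0.3, -0.954, 0.001], [-0.0, -0.001, -1.0]]
ft_force: [0.1, -0.3, 0.6]
grip_width: 0.0854
```

Emit:
arm_command:
  rows: "0 10.7 -36.2 0 0 0 0;0 10.7 -36.2 0 0 0 0;0 10.7 -36.2 0 0 0 0;0 10.7 -36.2 0 0 0 0;0 10.7 -36.2 0 0 0 0"

```text
time_s: 12.93
position: [0.4961, -0.1365, 0.1766]
tool_rot: [[0.956, 0.294, 0.001], [0.294, -0.956, -0.0], [0.001, 0.001, -1.0]]
ft_force: [0.2, -0.6, -0.3]
grip_width: 0.0852
```

Emit:
arm_command:
  rows: "0 10.7 -36.2 0 0 0 0;0 10.7 -36.2 0 0 0 0;0 10.7 -36.2 0 0 0 0;0 10.7 -36.2 0 0 0 0;0 10.7 -36.2 0 0 0 0"

```text
time_s: 13.35
position: [0.494, 0.0523, 0.1767]
tool_rot: [[0.956, 0.294, 0.001], [0.294, -0.956, -0.0], [0.001, 0.0, -1.0]]
ft_force: [1.1, -0.5, -0.1]
grip_width: 0.0856
```

Emit:
arm_command:
  rows: "0 10.7 -36.2 0 0 0 0;0 10.7 -36.2 0 0 0 0;0 10.7 -36.2 0 0 0 0;0 10.7 -36.2 0 0 0 0;0 10.7 -36.2 0 0 0 0"

```text
time_s: 13.77
position: [0.4917, 0.2413, 0.1767]
tool_rot: [[0.956, 0.295, 0.001], [0.295, -0.956, 0.0], [0.001, 0.0, -1.0]]
ft_force: [0.3, -0.0, 0.2]
grip_width: 0.0855
```

Emit:
arm_command:
  rows: "0 10.7 -36.2 0 0 0 0;0 10.7 -36.2 0 0 0 0;0 0 0 0 0 0 0;0 0 0 0 0 0 0"

```text
time_s: 14.1
position: [0.4907, 0.3163, 0.1761]
tool_rot: [[0.955, 0.298, 0.001], [0.298, -0.955, 0.0], [0.001, 0.0, -1.0]]
ft_force: [0.0, -0.8, 0.4]
grip_width: 0.0853
```

```bash
python3 - <<'E'
from st import *
st(.4912,.3142,.14,17.2)
s=img("scene","scene8");t=img("top","top8")
cv2.imwrite("pics/c8.png",np.hstack([cv2.resize(s[120:220,330:430],(400,400),interpolation=cv2.INTER_CUBIC),cv2.resize(t[200:300,370:470],(400,400),interpolation=cv2.INTER_CUBIC)]))
# fixture & tray clear now? remeasure strip and block grip
print(fit([("top",hull(mask(t,(4,110,90),(14,255,255),(305,205,42,75)))),("scene",hull(mask(s,(5,130,120),(13,255,255),(285,235,80,55))))],box(.2,.036,.04,.04),[.5,-.03,7]))
print(fit([("top",hull(mask(t,(6,130,140),(16,255,255),(405,220,35,50)))),("scene",hull(mask(s,(5,200,100),(16,255,255),(225,305,50,35))))],box(.07,.026,.044,.088),[.5,-.32,4],.005))
E
```

```text
t 14.1 p [0.4907 0.3163 0.1761] yaw 17.31 zax [ 5.e-04  1.e-04 -1.e+00] F [ 0.  -0.8  0.4] w 0.0853 q6 93.9
turn rz 0.11 then shift mm [-0.1  2.2 36.1]
(array([ 0.5019732 , -0.02885256,  8.31455175]), array([ 0.05,  0.18,  0.01,  0.15,  0.07, -0.03]), [1.08, 1.13])
(array([ 0.49938834, -0.32529181,  3.90026019]), array([ 0.64, -0.76,  0.04, -0.22, -0.94, -0.02]), [0.81, 0.9])
```

View pics/c8.png

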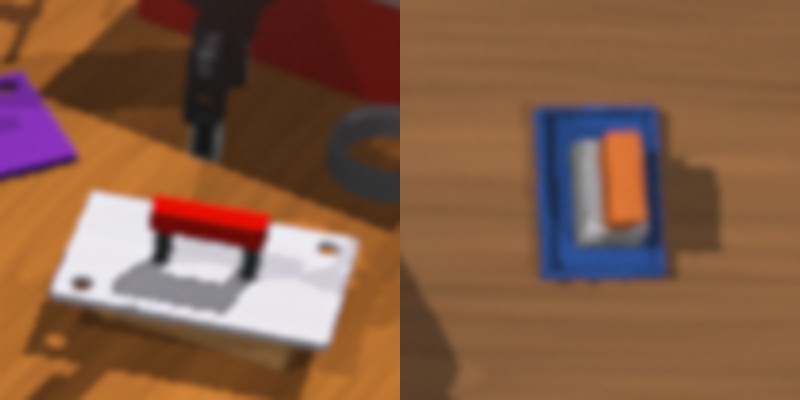

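Emit:
arm_command:
  rows: "0 0 2.2 25 0 0 0;0 0 0 30 0 0 0;0 0 0 25 0 0 0;0 0 0 15 0 0 0;0 0 0 5 0 0 0"
  squeeze: 80

```text
time_s: 14.62
position: [0.4912, 0.3108, 0.0737]
tool_rot: [[0.956, 0.293, -0.004], [0.293, -0.956, -0.002], [-0.004, 0.0, -1.0]]
ft_force: [0.2, -0.6, 1.1]
grip_width: 0.0853
```

Emit:
arm_command:
  rows: "0.4 0 0 0 0 0 0;0.7 0 0 0 0 0 0;1 0 0 0 0 0 0;1 0 0 0 0 0 0;1 0 0 0 0 0 0"

```text
time_s: 15.03
position: [0.4921, 0.3128, 0.0767]
tool_rot: [[0.956, 0.295, 0.002], [0.295, -0.956, 0.001], [0.002, -0.0, -1.0]]
ft_force: [0.0, -0.6, 0.8]
grip_width: 0.0254
```

Emit:
arm_command:
  rows: "1 0 0 0 0 0 0;1 0 0 0 0 0 0;1 0 0 0 0 0 0;1 0 0 0 0 0 0;1 0 0 0 0 0 0"

```text
time_s: 15.45
position: [0.4922, 0.3131, 0.0769]
tool_rot: [[0.956, 0.295, 0.002], [0.295, -0.956, 0.001], [0.002, -0.0, -1.0]]
ft_force: [-1.0, 0.4, 7.4]
grip_width: 0.0207
```

```bash
python3 - <<'E'
from st import *
st()
t=cv2.imread("pics/top8.png");s=cv2.imread("pics/scene8.png")
cv2.imwrite("pics/c9.png",np.hstack([cv2.resize(s[225:300,270:370],(400,300),interpolation=cv2.INTER_CUBIC),cv2.resize(t[200:300,285:365],(400,500),interpolation=cv2.INTER_CUBIC)[:300],]))
# predicted pin tops for both yaw values
P=[[.085,.046,.08],[-.085,-.046,.08]]
for f in((.5017,-.0282,7.8),(.502,-.0288,8.3)):
    for n in("top","scene"):print(n,f,proj(n,pose(*f,P)).round(1).tolist(),proj(n,pose(*f,[[.085,.046,.04],[-.085,-.046,.04]])).round(1).tolist())
for n,a,rois in(("top",t,((290,205,25,25),(325,265,22,25))),("scene",s,((345,235,22,25),(272,235,22,40)))):
    for x,y,w,h in rois:
        m=cv2.inRange(cv2.cvtColor(a,cv2.COLOR_BGR2HSV)[y:y+h,x:x+w],(16,80,50),(35,255,255));q=np.argwhere(m);print(n,len(q),(q.mean(0)[::-1]+[x,y]).round(1),q.min(0)[::-1]+[x,y],q.max(0)[::-1]+[x,y])
E
```

```text
t 15.45 p [0.4922 0.3131 0.0769] yaw 17.14 zax [ 0.002  0.001 -1.   ] F [-1.   0.4  7.4] w 0.0207 q6 93.7
top (0.5017, -0.0282, 7.8) [[307.6, 216.3], [345.0, 268.7]] [[307.7, 219.3], [344.3, 270.4]]
scene (0.5017, -0.0282, 7.8) [[357.6, 243.6], [284.9, 246.2]] [[357.1, 254.0], [285.7, 256.6]]
top (0.502, -0.0288, 8.3) [[307.5, 216.4], [345.4, 268.4]] [[307.7, 219.3], [344.7, 270.2]]
scene (0.502, -0.0288, 8.3) [[357.5, 243.5], [284.9, 246.7]] [[357.1, 253.9], [285.6, 257.0]]
top 28 [307.4 217.6] [305 215] [310 220]
top 126 [340.1 274.9] [325 267] [346 281]
scene 71 [357.3 249.4] [355 243] [360 256]
scene 149 [284.6 250. ] [277 235] [293 259]
```

Emit:
arm_command:
  rows: "1 0 0 -5 0 0 0;1 0 0 -12 0 0 0;1 0 0 -20 0 0 0;1 0 0 -24 0 0 0;1 0 0 -24 0 0 0"

```text
time_s: 15.87
position: [0.4909, 0.3123, 0.1607]
tool_rot: [[0.956, 0.295, -0.003], [0.295, -0.956, -0.001], [-0.004, 0.0, -1.0]]
ft_force: [0.7, -0.8, -7.5]
grip_width: 0.021
```

Emit:
arm_command:
  rows: "1 0 0 -15 0 0 3;1 0 0 0 0 0 4.1;1 0 0 0 0 0 2;1 -2 15 0 0 0 0;1 -3 25 0 0 0 0"

```text
time_s: 16.28
position: [0.4914, 0.2732, 0.1749]
tool_rot: [[0.99, 0.142, -0.002], [0.142, -0.99, -0.0], [-0.002, -0.0, -1.0]]
ft_force: [-0.4, -1.0, -7.5]
grip_width: 0.0206
```

Emit:
arm_command:
  rows: "1 -3.5 30 0 0 0 0;1 -3.5 30 0 0 0 0;1 -3.5 30 0 0 0 0;1 -3.5 30 0 0 0 0;1 -3.5 30 0 0 0 0"

```text
time_s: 16.7
position: [0.4951, 0.12, 0.1752]
tool_rot: [[0.99, 0.14, -0.002], [0.14, -0.99, -0.0], [-0.002, -0.0, -1.0]]
ft_force: [1.9, 0.0, -6.3]
grip_width: 0.0211
```

Emit:
arm_command:
  rows: "1 -3.5 30 0 0 0 0;1 -3.5 30 0 0 0 0;1 -3.5 30 0 0 0 0;1 -3.5 30 0 0 0 0;1 -2.5 20 0 0 0 0"

```text
time_s: 17.12
position: [0.4986, -0.0218, 0.1752]
tool_rot: [[0.99, 0.139, -0.002], [0.139, -0.99, -0.0], [-0.002, -0.0, -1.0]]
ft_force: [1.1, 0.3, -6.8]
grip_width: 0.0205
```

Emit:
arm_command:
  rows: "1 -2 10 0 0 0 0;1 0 0 0 0 0 0;1 0 0 0 0 0 0;1 0 0 0 0 0 0;1 0 0 0 0 0 0"

```text
time_s: 17.53
position: [0.4985, -0.0286, 0.1756]
tool_rot: [[0.99, 0.141, -0.001], [0.141, -0.99, 0.0], [-0.0, -0.0, -1.0]]
ft_force: [0.3, 0.1, -7.6]
grip_width: 0.0208
```

```bash
python3 - <<'E'
from st import *
p,y=st(.5018,-.0285,.135,8)
s=img("scene","scene10");t=img("top","top10")
cv2.imwrite("pics/c10.png",np.hstack([cv2.resize(s[170:290,260:380],(480,480),interpolation=cv2.INTER_CUBIC),cv2.resize(t[200:290,290:350],(320,480),interpolation=cv2.INTER_CUBIC)]))
H=hull(mask(s,(0,0,130),(180,60,255),(260,150,125,110)))
z=p[2]-.046
print(fit([("scene",H)],box(.21,.124,0,.008),[.5,-.03,8],z),cv2.approxPolyDP(H.astype(np.float32).reshape(-1,1,2),2.5,True).reshape(-1,2).round(1).tolist())
print(proj("scene",pose(.5018,-.0285,8,box(.21,.124,0,.008),z)).round(1).tolist())
E
```

```text
t 17.53 p [ 0.4985 -0.0286  0.1756] yaw 8.12 zax [-5.e-04  4.e-04 -1.e+00] F [ 0.3  0.1 -7.6] w 0.0208 q6 65.0
turn rz 0.12 then shift mm [ 3.3  0.4 40.6]
(array([ 0.49626648, -0.02854172,  7.73121428]), array([-0.,  0., -0.]), [1.02]) [[272.6000061035156, 230.89999389648438], [293.8999938964844, 203.60000610351562], [365.3999938964844, 225.89999389648438], [347.1000061035156, 258.3999938964844], [273.8999938964844, 234.39999389648438]]
[[274.2, 234.7], [348.2, 260.0], [367.6, 228.6], [296.3, 205.7], [274.0, 232.5], [348.3, 257.8], [367.7, 226.4], [296.2, 203.5]]
```

View pics/c10.png

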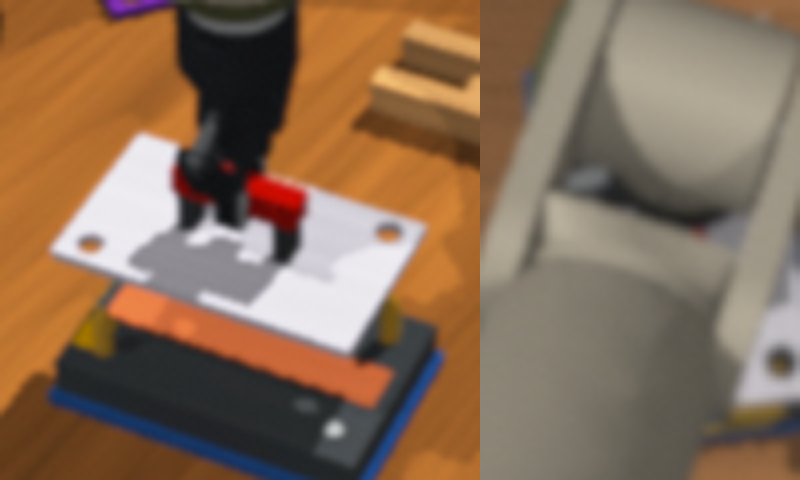

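Emit:
arm_command:
  rows: "1 1.8 0.4 8 0 0 0;1 3 0 12 0 0 0;1 0 0 12 0 0 0;1 0 0 8 0 0 0;1 0 0 2 0 0 0"

```text
time_s: 18.05
position: [0.5029, -0.029, 0.132]
tool_rot: [[0.99, 0.14, -0.003], [0.14, -0.99, 0.001], [-0.003, -0.001, -1.0]]
ft_force: [-0.9, 0.1, -7.5]
grip_width: 0.0211
```

Emit:
arm_command:
  rows: "1 0 0 0 0 0 0;1 0 0 0 0 0 0;1 0 0 0 0 0 0"

```text
time_s: 18.3
position: [0.5039, -0.0295, 0.1343]
tool_rot: [[0.99, 0.14, 0.001], [0.14, -0.99, -0.0], [0.001, 0.001, -1.0]]
ft_force: [0.8, -0.4, -6.9]
grip_width: 0.0213
```

```bash
python3 - <<'E'
from st import *
p,y=st(.5018,-.0285,.135,8)
s=img("scene","scene11");t=img("top","top11")
cv2.imwrite("pics/c11.png",np.hstack([cv2.resize(s[195:285,265:375],(488,400),interpolation=cv2.INTER_CUBIC),cv2.resize(t[245:290,325:360],(311,400),interpolation=cv2.INTER_CUBIC)]))
H=hull(mask(s,(0,0,130),(180,60,255),(260,150,125,130)));z=p[2]-.046
print(fit([("scene",H)],box(.21,.124,0,.008),[.5,-.03,8],z))
h=[[.085,.046,.008],[-.085,-.046,.008]];P=[[.085,.046,.08],[-.085,-.046,.08]]
for n in("scene","top"):print(n,"holes if at target",proj(n,pose(.5018,-.0285,8,h,z)).round(1).tolist(),"pin tops",proj(n,pose(.5018,-.0285,8,P)).round(1).tolist())
E
```

```text
t 18.3 p [ 0.5039 -0.0295  0.1343] yaw 8.04 zax [ 1.2e-03 -4.0e-04 -1.0e+00] F [ 0.8 -0.4 -6.9] w 0.0213 q6 65.2
turn rz 0.04 then shift mm [-1.9 -1.3 -0.7]
(array([ 0.50170413, -0.0290214 ,  7.76328625]), array([ 0.,  0., -0.]), [1.01])
scene holes if at target [[357.7, 239.2], [284.6, 242.1]] pin tops [[357.6, 243.6], [284.9, 246.4]]
top holes if at target [[307.5, 215.1], [345.5, 267.9]] pin tops [[307.6, 216.3], [345.2, 268.6]]
```

View pics/c11.png

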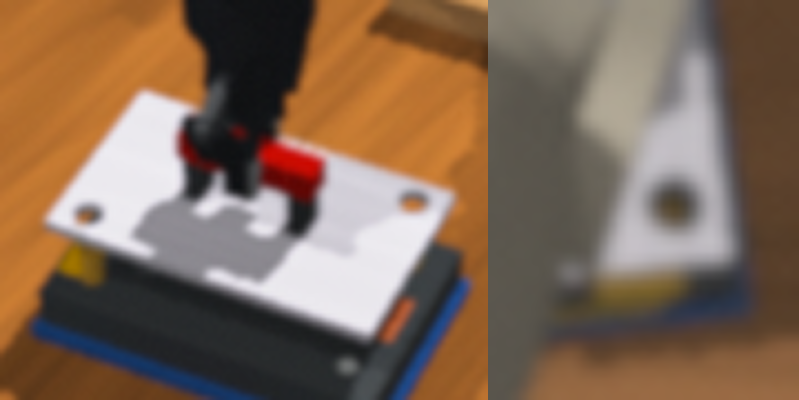

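Emit:
arm_command:
  rows: "1 0 -0.4 3 0 0 0;1 0 0 3 0 0 0;1 0 0 2 0 0 0;1 0 0 2 0 0 0;1 0 0 1 0 0 0"

```text
time_s: 18.82
position: [0.5034, -0.029, 0.1223]
tool_rot: [[0.99, 0.14, -0.001], [0.14, -0.99, 0.0], [-0.001, -0.0, -1.0]]
ft_force: [-0.3, 0.4, -7.0]
grip_width: 0.0209
```

Emit:
arm_command:
  rows: "1 0 0 1 0 0 0;1 0 0 1 0 0 0;1 0 0 1 0 0 0;1 0 0 1 0 0 0;1 0 0 0 0 0 0"

```text
time_s: 19.23
position: [0.5034, -0.029, 0.1186]
tool_rot: [[0.99, 0.14, -0.0], [0.14, -0.99, 0.0], [-0.0, -0.0, -1.0]]
ft_force: [-0.5, -0.2, -7.4]
grip_width: 0.0208
```

```bash
python3 -c "
from st import *
st();print(readout.observe()['wrist_torque'])"
```

```text
t 19.23 p [ 0.5034 -0.029   0.1186] yaw 8.03 zax [-2.e-04  1.e-04 -1.e+00] F [-0.5 -0.2 -7.4] w 0.0208 q6 65.2
[-0.00999034 -0.0055151   0.03605552]
```

Emit:
arm_command:
  rows: "1 0 0 1 0 0 0;1 0 0 1 0 0 0;1 0 0 1 0 0 0;1 0 0 1 0 0 0;1 0 0 1 0 0 0"

```text
time_s: 19.65
position: [0.5035, -0.029, 0.1136]
tool_rot: [[0.99, 0.14, 0.0], [0.14, -0.99, 0.0], [0.0, 0.0, -1.0]]
ft_force: [-0.1, 0.8, -7.6]
grip_width: 0.0207
```

Emit:
arm_command:
  rows: "1 0 0 1 0 0 0;1 0 0 1 0 0 0;1 0 0 1 0 0 0;1 0 0 1 0 0 0;1 0 0 1 0 0 0"

```text
time_s: 20.07
position: [0.5035, -0.029, 0.1086]
tool_rot: [[0.99, 0.14, -0.0], [0.14, -0.99, 0.0], [-0.0, -0.0, -1.0]]
ft_force: [0.7, -0.4, -6.5]
grip_width: 0.0205
```

Past the taper without contact. Continue down to near flush (about TCP z 0.0865).

Emit:
arm_command:
  rows: "1 0 0 1.5 0 0 0;1 0 0 1.5 0 0 0;1 0 0 1.5 0 0 0;1 0 0 1.5 0 0 0;1 0 0 1.5 0 0 0"

```text
time_s: 20.48
position: [0.5035, -0.029, 0.1011]
tool_rot: [[0.99, 0.14, -0.0], [0.14, -0.99, 0.0], [-0.0, -0.0, -1.0]]
ft_force: [-0.0, 0.8, -6.5]
grip_width: 0.0204
```

Emit:
arm_command:
  rows: "1 0 0 1.5 0 0 0;1 0 0 1.5 0 0 0;1 0 0 1.5 0 0 0;1 0 0 1.5 0 0 0;1 0 0 1.5 0 0 0"

```text
time_s: 20.9
position: [0.5035, -0.029, 0.0936]
tool_rot: [[0.99, 0.14, 0.0], [0.14, -0.99, -0.0], [0.0, 0.0, -1.0]]
ft_force: [-0.4, -1.0, -6.5]
grip_width: 0.0208
```

Emit:
arm_command:
  rows: "1 0 0 1.5 0 0 0;1 0 0 1 0 0 0;1 0 0 1 0 0 0;1 0 0 0.5 0 0 0;1 0 0 0 0 0 0"

```text
time_s: 21.32
position: [0.5035, -0.029, 0.0896]
tool_rot: [[0.99, 0.14, -0.0], [0.14, -0.99, 0.0], [-0.0, -0.0, -1.0]]
ft_force: [-0.7, 0.4, -6.6]
grip_width: 0.021
```

Emit:
arm_command:
  rows: "1 0 0 0.5 0 0 0;1 0 0 0.5 0 0 0;1 0 0 0.5 0 0 0;1 0 0 0.5 0 0 0;1 0 0 0 0 0 0"

```text
time_s: 21.73
position: [0.5034, -0.029, 0.0876]
tool_rot: [[0.99, 0.14, -0.0], [0.14, -0.99, 0.0], [-0.0, -0.0, -1.0]]
ft_force: [1.3, -0.3, -7.7]
grip_width: 0.0208
```

Emit:
arm_command:
  rows: "1 0 0 0.4 0 0 0;1 0 0 0.4 0 0 0;1 0 0 0 0 0 0"

```text
time_s: 21.98
position: [0.5035, -0.029, 0.087]
tool_rot: [[0.99, 0.14, 0.0], [0.14, -0.99, -0.0], [0.0, 0.0, -1.0]]
ft_force: [-0.0, -0.5, -5.9]
grip_width: 0.0207
```

Emit:
arm_command:
  rows: "1 0 0 0.3 0 0 0;1 0 0 0 0 0 0;1 0 0 0.3 0 0 0;1 0 0 0 0 0 0"

```text
time_s: 22.32
position: [0.5035, -0.029, 0.0869]
tool_rot: [[0.99, 0.14, 0.001], [0.14, -0.99, -0.0], [0.001, 0.0, -1.0]]
ft_force: [-3.9, 0.9, 5.3]
grip_width: 0.0207
```

Emit:
arm_command:
  rows: "1 0 0 -0.3 0 0 0;0.6 0 0 0 0 0 0;0.3 0 0 0 0 0 0;0 0 0 0 0 0 0;0 0 0 0 0 0 0"

```text
time_s: 22.73
position: [0.5037, -0.0291, 0.0867]
tool_rot: [[0.99, 0.14, 0.001], [0.14, -0.99, -0.0], [0.001, 0.0, -1.0]]
ft_force: [0.1, -0.3, 0.4]
grip_width: 0.0685
```

Emit:
arm_command:
  rows: "0 0 0 0 0 0 0;0 0 0 0 0 0 0;0 0 0 -10 0 0 0;0 0 0 -25 0 0 0;0 0 0 -35 0 0 0"

```text
time_s: 23.15
position: [0.5023, -0.0288, 0.1556]
tool_rot: [[0.99, 0.14, -0.005], [0.14, -0.99, 0.002], [-0.005, -0.002, -1.0]]
ft_force: [0.0, -1.3, -0.2]
grip_width: 0.0851
```

Emit:
arm_command:
  rows: "0 0 0 -30 0 0 0;0 -15 -35 0 0 0 0;0 -15 -35 0 0 0 0;0 -15 -35 0 0 0 0;0 -15 -35 0 0 0 0"

```text
time_s: 23.57
position: [0.4234, 0.1023, 0.1868]
tool_rot: [[0.99, 0.139, 0.0], [0.139, -0.99, 0.0], [0.0, -0.0, -1.0]]
ft_force: [0.5, 1.2, -0.4]
grip_width: 0.0854
```

Emit:
arm_command:
  rows: "0 -15 -35 0 0 0 0;0 -15 -35 0 0 0 0;0 -15 -30 0 0 0 0;0 0 0 0 0 0 0;0 0 0 0 0 0 0"

```text
time_s: 23.98
position: [0.3652, 0.1949, 0.1868]
tool_rot: [[0.99, 0.143, 0.0], [0.143, -0.99, -0.0], [0.0, 0.0, -1.0]]
ft_force: [0.1, -0.1, 0.3]
grip_width: 0.0855
```

```bash
python3 - <<'E'
from st import *
st()
s=img("scene","scene12");t=img("top","top12")
roi={"top":(285,195,85,95),"scene":(260,200,125,110)}
o=[("top",hull(mask(t,(0,0,110),(180,30,255),roi["top"]))),("scene",hull(mask(s,(0,0,130),(180,60,255),roi["scene"])))]
for z in(.04,.048,.056):
    for q in([o[0]],[o[1]],o):
        p,r,ar=fit(q,box(.21,.124,0,.008),[.5,-.03,8],z);print(z,[a[0] for a in q],p.round(4),r,ar)
# brass seen above the plate at pin places
for n,a in(("top",t),("scene",s)):
    for c in proj(n,pose(.5018,-.0285,8,[[.085,.046,.065],[-.085,-.046,.065]])):
        x,y=np.round(c).astype(int);m=cv2.inRange(cv2.cvtColor(a,cv2.COLOR_BGR2HSV)[y-9:y+10,x-7:x+8],(14,90,40),(35,255,255));q=np.argwhere(m);print(n,"pin expected",c.round(1),"brass px",len(q),(q.mean(0)[::-1]+[x-7,y-9]).round(1) if len(q) else "")
E
```

```text
t 23.98 p [0.3652 0.1949 0.1868] yaw 8.23 zax [ 5.e-04 -0.e+00 -1.e+00] F [ 0.1 -0.1  0.3] w 0.0855 q6 93.4
0.04 ['top'] [ 0.5033 -0.0285  7.9142] [ 0.  0. -0.] [1.07]
0.04 ['scene'] [ 0.5008 -0.0272  8.0611] [ 0. -0.  0.] [1.03]
0.04 ['top', 'scene'] [ 0.5021 -0.0281  8.0764] [ 0.14 -0.38  0.04 -0.21 -0.39 -0.  ] [1.07, 1.02]
0.048 ['top'] [ 0.5018 -0.0284  7.9142] [-0.  0.  0.] [1.06]
0.048 ['scene'] [ 0.5051 -0.0335  8.062 ] [ 0.  0. -0.] [1.01]
0.048 ['top', 'scene'] [ 0.5031 -0.0305  7.753 ] [-0.69  0.4  -0.04 -0.03  0.97 -0.04] [1.06, 1.02]
0.056 ['top'] [ 0.5004 -0.0282  7.9142] [-0. -0.  0.] [1.05]
0.056 ['scene'] [ 0.5094 -0.0398  8.0629] [-0.  0.  0.] [1.0]
0.056 ['top', 'scene'] [ 0.5041 -0.0328  7.4235] [-1.53  1.18 -0.12  0.15  2.35 -0.08] [1.05, 1.01]
top pin expected [307.6 217.5] brass px 26 [308.  211.5]
top pin expected [344.9 269.3] brass px 16 [344.2 271.6]
scene pin expected [357.4 247.5] brass px 145 [357.7 244.1]
scene pin expected [285.2 250.4] brass px 90 [282.2 247.6]
```

```bash
python3 - <<'E'
from st import *
s=img("scene","scene13");t=img("top","top13")
print(fit([("top",hull(mask(t,(6,130,140),(16,255,255),(405,220,35,50)))),("scene",hull(mask(s,(5,200,100),(16,255,255),(225,305,50,35))))],box(.07,.026,.044,.088),[.5,-.32,4],.005))
a=cv2.absdiff(s,cv2.imread("pics/scene0.png")).max(2)
for k,P in dict(channel=(440,262),can=(368,325),wrench=(315,380),mug=(453,208),tape=(428,158),hammer=(160,392)).items():x,y=P;print(k,a[y-15:y+15,x-15:x+15].mean().round(1))
print(env.close_job())
E
```

```text
(array([ 0.49969498, -0.3252383 ,  2.81380674]), array([ 0.48, -1.  , -0.03, -0.45, -0.96,  0.05]), [0.77, 0.9])
channel 2.6
can 2.4
wrench 2.9
mug 1.8
tape 2.7
hammer 2.6
the job is handed in; nothing more can be done
None
```

The job is handed in after about 24 s of robot time. The report gives no verdict.

- **Sweep:** I took the block and pressed it on the yellow-marked end of the strip. The spring was pushed in about 5 mm, and the measured vertical force was 6 to 7 N. I swept it 120 mm along the strip to the other end in one go. At every reading the force stayed between 5.6 and 6.9 N and the height held to about 0.2 mm.
- **Block:** It is back in its tray and released. The last picture fit puts it flat at (0.500, -0.325) m, well inside the tray walls.
- **Plate:** I lowered the red-handled plate level, with no side force as the holes passed over the pins, until it touched the base, then let go and backed away. With its underside at the fixture top (0.040 m), the two cameras together put it at (0.502, -0.028) m and 8.1°. The fixture measured (0.502, -0.029) m and about 8°. Fits with the plate 8 or 16 mm higher agreed worse between the cameras.
- **Other things:** The channel, can, wrench, mug, tape and hammer show no change between the first and last pictures. The purple look-alike was not touched, but I did not compare it before and after.
- **Checks that disagreed or were weak:**
  - Single-camera estimates of the plate in the gripper differed by 2 to 3 mm, within the cameras' calibration error and the slack on the pins.
  - My last colour check for the pins, meant to show brass above the plate, was muddled by nearby colours, so I did not rely on it.
  - I had used all 12 picture views by then, so the final state was checked by numbers only.

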